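# Close and clamp a slip-casting mould

### The job

Get the two-part plaster bowl mould in its wooden cradle ready for casting: with the clamp lever still open, slide the loose half along its runners until it meets the fixed half with no gap, without lifting or tipping it. Then push the clamp lever over, past its dead point, until it snaps down into lock against its stop and the rubber cushion holds the halves tight together. Pushing with the fingertips is all it takes; leave the bowls, jug, pot, bat and tools where they are.

Things in the scene. Friction and masses are not known exactly. Their poses are not given: they have to be found in the camera images.
- cradle: the clamping cradle, fixed to the bench: plywood board 424 x 204 x 18 mm with end stop, two side battens (up to z = 42), two plastic runners and a steel toggle clamp. Its frame (offsets in mm): origin on the bench under the board, x along the centre line from the clamp towards the end stop, z up, y left. Board from x = -130 to 294; clamp guide block x = 28 to 58, y = -17 to 17, up to z = 72
- fixed_face (a point): centre of the parting face of the FIXED mould half (plaster, 72 x 140 x 95 mm, against the end stop); at x = 184, y = 0, z = 69.5 in the cradle frame, whose axes it shares. The face looks to -x, at the loose half
- loose_half: the LOOSE plaster half, 72 (x) x 140 (y) x 95 (z) mm, 0.7 to 1 kg, on the runners between the battens (2 mm play each side). Origin: centre of its underside, z = 22 in the cradle frame. Its axes run with the cradle's; parting face at +36, back (facing the clamp) at -36. Starts 12 to 25 mm open; closed at x = 148 in the cradle frame. Slides under 2 to 4 N; back free from above over z = 76
- cushion: round rubber cushion on the clamp plunger, 28 mm across, 16 mm thick, on the cradle's centre line at z = 60; origin at the middle of its rear face, its front 16 mm further along x. Lever open: front at x = 73 to 82 in the cradle frame. The lever drives it along +x against the loose half's back (x = 112 when closed) and squeezes it about 5 mm at the dead point
- lever (a joint): turn of the lever, rad, growing as it is pushed over towards the mould and down. At q it points 122 degrees minus q above the cradle's +x: 0 is fully open, leaning back. Starts at 0 to 0.26 and stays where left. Cushion bears from about 1.17 and then springs the lever back if let go; dead point 1.61; beyond it the lever snaps by itself to its stop at 1.815 (18 degrees above +x). Push needed at its end: 1 to 2 N, about 6 N before the dead point
- lever_pivot (a point): the lever's pivot, axis along the cradle's y; at x = -60, y = 0, z = 60 in the cradle frame, whose axes it shares. The lever swings in the plane y = 0
- lever_end (a point): the outer end of the lever, on its centre line, 125 mm from the pivot. Its outer 70 mm are a black rubber grip, a round bar 20 mm thick with a rounded end, free on all sides
- tea_bowl_1: bystander, not to be disturbed: a raw clay tea bowl, 92 mm across, 52 mm high; origin under its centre
- tea_bowl_2: bystander, not to be disturbed: another such tea bowl; origin under its centre
- slip_jug: bystander, not to be disturbed: a white one-handled jug, 84 mm across, 105 mm high; origin under its centre
- water_pot: bystander, not to be disturbed: a plain terracotta water pot, 90 mm across, 65 mm high; origin under its centre
- brush: bystander, not to be disturbed: a wooden-handled brush, lying on the cradle's board beside the clamp; origin on its underside, near its middle
- rib: bystander, not to be disturbed: a flat wooden potter's rib, 85 x 45 x 7 mm, lying on the cradle's board on the other side of the clamp; origin under its centre
- plaster_bat: bystander, not to be disturbed: a round plaster bat, 130 mm across, 18 mm thick; origin under its centre
Not all that is in view belongs to the job. What is shaped like the loose_half but red is not meant.

How it is judged:
On the way, in this order (a step that is already met when the one before it is completed fails the run):
1. the loose half is pushed up to the fixed half (gap under 2.5 mm) while the clamp lever is still open (x of loose_half in the frame of cradle above 0.1455 m and angle between the x axis of loose_half and the x axis of cradle, either way round below 0.03 rad and angle between loose_half's own z axis and vertical below 0.03 rad and value of joint lever below 0.6 rad), for 0.2 s.
2. the lever is past its dead point and down in lock, the cushion pressing on the loose half (value of joint lever above 1.74 rad and contact force between cushion and loose_half above 30 N), for 0.2 s.
At the end, for the whole second after the job is handed in: The loose half stands square against the fixed half (gap under 2.5 mm, within 0.03 rad of straight and upright), at rest, the lever rests in lock beyond its dead point (over 1.74 rad) and the cushion presses on the loose half with more than 30 N (all of step 2 and x of loose_half in the frame of cradle above 0.1455 m and angle between the x axis of loose_half and the x axis of cradle, either way round below 0.03 rad and angle between loose_half's own z axis and vertical below 0.03 rad and velocity of joint lever below 0.05 rad/s and linear speed of loose_half below 0.01 m/s); the robot touches nothing.
It fails at once if the loose half is lifted off its runners (over 8 mm) (z of loose_half in the frame of cradle above 0.03 m).
It fails at once if the loose half is tipped (angle between loose_half's own z axis and vertical above 0.15 rad).
It fails at once if a bystander is moved by more than 20 mm (distance of any of tea_bowl_1, tea_bowl_2, slip_jug, water_pot, brush, rib, plaster_bat from where it was at the start of the episode above 0.02 m).
It also fails if it takes over 48 s, if anything falls off the work surface, if the arm or the gripper's body presses on something with over 40 N, if the wrist force passes 120 N, or if a joint passes its speed limit or range.

### The arm

A 6-joint arm with a two-finger parallel gripper is mounted at the origin on the work surface. World frame = base frame: x ahead of the robot, y to its left, z up, the work surface at z = 0. Lengths are in m, angles in rad, forces in N, time in s.
With the tool pointing down it reaches from about 0.425 to 0.95 m from the base axis. Payload 3.5 kg.
Tool frame: the origin (TCP) lies on the centre line of the jaws, within the pads' length; the fingertips stand 25 mm ahead of it and the grasp point (between the pads) lies 6 mm ahead of it; y points along the fingers, z is the direction in which the jaws open and shut, and the axes are right-handed (so a half turn about y gives the same grasp; the last joint's range is limited). The gripper opens to 85 mm and grips with 20 to 120 N. Pads are 22 mm wide; open, the fingers measure 114 mm over their backs; the gripper's body (76 mm by 85 mm) begins 54 mm behind the grasp point. The pads swing forward as they close: fully open they stand 13 mm farther back than shut.
Start: joints at [0.973, 0.286, 1.577, -0, 1.279, -0.15], TCP at [0.292, 0.608, 0.256] pointing down, gripper open.
Joint ranges: [-2.77, 2.77], [-0.9, 2.22], [0.21, 2.48], [-1.53, 4.67], [0.24, 2.81], [-2.84, 2.84]. Speed limits (rad/s): [2.79, 2.79, 3.14, 3.14, 3.14, 3.14].

### API

Orientations are given as a unit quaternion [x, y, z, w].
In Python, from plant import ctrl gives the robot as it stands.
- The arm moves only by the tool arm_command, never from a script. Its argument "steps" is a list of rows, each an object with "hand": the opening, from 0 (shut) to 1 (fully open); "travel": the shift along the tool's x, y, z in units of 0.3 m (1.0 is 0.3 m), a list of three; "rotation": the turn, a rotation vector about the tool's x, y, z in units of 30 degrees (1.0 is 30 degrees), a list of three. A call has 1 to 20 rows; each row shifts and turns the pose as measured when the row begins, along the tool's axes as they then stand; what a row does not reach is not made up. A row lasts 1/8 s, in which the tool goes at most 62.5 mm and 10.7 degrees, less where a joint would pass 70% of its speed; a pose out of reach is approached as far as the arm can. A call with a number of a shift or a turn outside -1 to 1 is refused whole. A call with a gripper value outside its range is refused whole. The fingers move at their own pace and stop on an object; "grip_force" is the grip in N (left out, the last holds). Time passes only in rows, so rows that do not move let the fingers close. It gives the time, the measured TCP pose, the force and the opening at its end, in the units of the state.
- ctrl.get_state(): the state, without advancing time (a new reading comes with each control period).
- ctrl.read_camera(name): name is "side" or "top" or "wrist"; returns (picture, depth): 384x512x3 uint8, blue, green, red; 384x512 float32, m along the optical axis (not along the pixel's ray), 0 where there is no reading.
- ctrl.camera_params(name): a dict with "fx", "fy", "cx", "cy" (pixels), "extrinsics" (4x4, takes a point from camera to world coordinates); the wrist camera has in their place "tool_from_camera" (4x4, takes a point from camera to tool coordinates, whose origin is the TCP and whose axes are the tool frame's). Camera axes: x right, y down, z forward; pixel columns grow to the right and rows downward; lengths in m; the calibration is good to about 2 mm. The wrist camera is an equidistant fisheye: a pixel r from the principal point sees the ray r / f radians off the axis. A picture is of the moment at which its call begins: read the wrist's pose just before it. camera_params takes no time and is no camera call.
- ctrl.sign_off(): hands the job in, once; it reports no verdict.
Trained networks look in the newest picture that a camera, given by its name, has taken for a name from the list of things; names that differ only in an ending like _2 or _b are one class to them, and where a whole thing is asked for, a point or a joint stands for the part that bears it (a point fixed in the world has none). Each returns a list of dicts, best first, with "score" (0 to 1); they miss things now and then, are a little off and sometimes report something else, mostly with a low value. They report only what shows in the picture. A call takes as long as a camera call. They do not tell look-alikes from the thing itself.
- ctrl.masks_of(camera, thing): "region" (384x512 bool, what is visible of it) and "at" ([column, row] in pixels, amid what is visible of it).
The state is a dict: "time": time; "qpos": joint angles; "dq": joint speeds; "joint_efforts": joint torques, N m; "eef_pos": TCP position; "tcp_rot": TCP orientation; "contact_force": force on the tool from outside, world axes, zero at the start; "wrist_torque": the same for the moment, N m; "opening": opening from 0.0 (shut) to 1.0 (fully open).
Only numpy, scipy, OpenCV 4.12 (cv2) and the standard library are available. Lean on these libraries where they do the work, as an engineer would, in place of code of your own. Each camera call takes 0.05 s, during which the arm holds its last target.

## Working session

There is one attempt and no reset: what is moved stays moved. The work goes in short steps, Python scripts to look and compute and a tool call to move; the robot and the scene stay as the last step left them, time stands still between calls to the robot, and variables do not carry over. Pictures are saved under pics/ and viewed, and the job is handed in when it is done.

Besides the shell and the picture viewer there is one more tool, called after "Request:" by a JSON object that holds its "fn" and its "kwargs", one argument or row to a line. arm_command: Moves the arm, as the interface text tells. Shifts and turns lie within -1 to 1; 1 stands for 0.3 m of shift or 30 degrees of turn. Its arguments: {"type":"object","properties":{"steps":{"type":"array","items":{"type":"object","properties":{"hand":{"type":"number"},"travel":{"type":"array","items":{"type":"number","minimum":-1,"maximum":1}},"rotation":{"type":"array","items":{"type":"number","minimum":-1,"maximum":1}}}}},"grip_force":{"type":"number"}},"required":["steps"]}

```bash
mkdir -p pics; ls
python3 - <<'E'
from plant import ctrl
import cv2,numpy as np
s=ctrl.get_state();print(s)
for n in ["side","top"]:
    im,d=ctrl.read_camera(n);cv2.imwrite(f"pics/{n}0.png",im);np.savez(f"{n}0.npz",im=im,d=d)
    print(n,ctrl.camera_params(n))
    for t in ["loose_half","cradle","cushion","lever","lever_end"]:
        try:
            r=ctrl.masks_of(n,t)
            print(t,[(round(x["score"],2),x["at"],int(x["region"].sum())) for x in r])
        except Exception as e: print(t,e)
print(ctrl.camera_params("wrist"))
E
```

```text
pics
{'time': 0.0, 'qpos': array([ 9.72978381e-01,  2.87179976e-01,  1.57815404e+00, -2.98617319e-05,
        1.27859686e+00, -1.49970474e-01]), 'dq': array([ 0.00012186, -0.00085023,  0.00219025,  0.00030833, -0.00022689,
        0.00101217]), 'joint_efforts': array([ 6.91148216e-05, -4.05987775e+01, -2.92622334e+01, -1.28680344e-04,
        5.71511730e-03, -2.19844132e-06]), 'eef_pos': array([0.29191835, 0.60795815, 0.25495   ]), 'tcp_rot': array([ 0.69022639, -0.15730753,  0.15672246, -0.68867986]), 'contact_force': array([ 1.18428492,  0.26005234, -0.22729697]), 'wrist_torque': array([-0.01253904, -0.00939167, -0.05697219]), 'opening': 1.0008636848079546}
side {'fx': 404.06209331776085, 'fy': 404.06209331776085, 'cx': 252.94779373746022, 'cy': 194.7335435247178, 'extrinsics': array([[-0.95383312, -0.22583878,  0.19798794,  0.35486122],
       [-0.29999963,  0.68518729, -0.66371575,  0.64735129],
       [ 0.01423393, -0.69247037, -0.72130588,  0.86196199],
       [ 0.        ,  0.        ,  0.        ,  1.        ]])}
loose_half [(0.93, [239.1, 236.2], 2540), (0.73, [327.6, 310.2]
[... 492 characters left out ...]
    ]])}
loose_half [(0.87, [178.2, 313.6], 2567), (0.73, [239.0, 201.4], 2300)]
cradle [(0.82, [261.4, 201.2], 12231)]
cushion []
lever [(0.95, [332.7, 190.5], 676)]
lever_end [(0.79, [333.5, 186.4], 650), (0.37, [314.8, 112.0], 1226)]
{'fx': 297.3186396354542, 'fy': 297.3186396354542, 'cx': 257.0537765521253, 'cy': 189.86595545447014, 'tool_from_camera': array([[ 1.09073707e-04,  9.50474718e-01,  3.10801862e-01,
        -7.90322004e-02],
       [ 2.38610428e-04, -3.10801880e-01,  9.50474689e-01,
        -1.17477781e-01],
       [ 9.99999966e-01, -2.95112321e-05, -2.60693492e-04,
        -9.99636323e-05],
       [ 0.00000000e+00,  0.00000000e+00,  0.00000000e+00,
         1.00000000e+00]])}
```

View pics/side0.png

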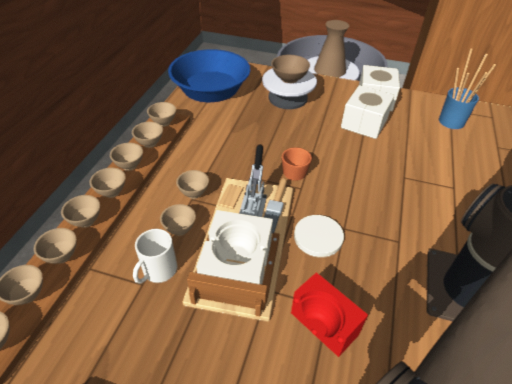

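View pics/top0.png

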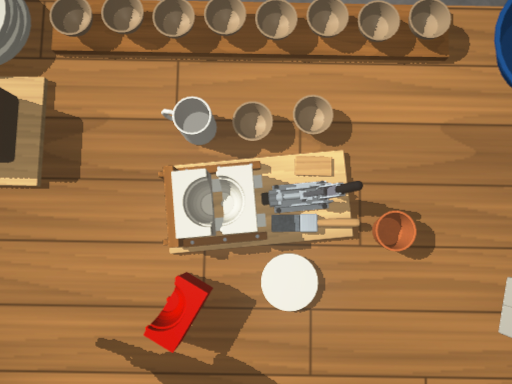

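```bash
cat > h.py <<'E'
import numpy as np,cv2
from plant import ctrl
def cloud(n,d):
    p=ctrl.camera_params(n);v,u=np.mgrid[:384,:512]
    P=np.stack([(u-p['cx'])/p['fx']*d,(v-p['cy'])/p['fy']*d,d],-1)
    E=p['extrinsics'];return P@E[:3,:3].T+E[:3,3]
E
python3 - <<'E'
from h import *
z=np.load("top0.npz");W=cloud("top",z['d'])
im=cv2.resize(z['im'][130:270,140:380],None,fx=3.3,fy=3.3,interpolation=cv2.INTER_CUBIC);cv2.imwrite("pics/topz.png",im)
z2=np.load("side0.npz")
im=cv2.resize(z2['im'][130:330,160:320],None,fx=3,fy=3,interpolation=cv2.INTER_CUBIC);cv2.imwrite("pics/sidez.png",im)
# plaster tops
for nm,(zl,zh) in {"top":(.110,.124),"board":(.010,.026),"batten":(.035,.05)}.items():
    m=(W[...,2]>zl)&(W[...,2]<zh); m[:150]=0;m[262:]=0;m[:,:150]=0;m[:,375:]=0
    if nm=="top": m[:,265:]=0
    m=m.astype(np.uint8)
    q=W[m>0];print(nm,len(q),q.min(0),q.max(0),np.median(q[:,2]))
    r=cv2.minAreaRect((q[:,:2]*1000).astype(np.float32));print(r)
for r in range(170,232,4):
    print(r,(W[r,160:365:6,2]*1000).round().astype(int))
E
```

```text
top 2742 [0.47481389 0.02697969 0.11001639] [0.62955236 0.20694114 0.1216452 ] 0.11697834163191101
((552.78125, 116.99310302734375), (140.40011596679688, 168.7574005126953), 6.067025661468506)
board 6876 [ 0.42531114 -0.24362296  0.01048875] [0.68595082 0.22768687 0.02599968] 0.018569111229704616
((542.6431884765625, -1.08258056640625), (250.77578735351562, 476.1064147949219), 6.387850761413574)
batten 2217 [ 0.4545021  -0.23845633  0.03500043] [0.6525405  0.24238598 0.04999075] 0.04097395769632961
((562.1192626953125, 2.1685333251953125), (185.20452880859375, 471.6754455566406), 4.5041303634643555)
170 [  2  91  95  41  42 115 117 117  42  42 116 117 117 116 118 118  21  18
  19  16  17  20  20  23  23  25  25  26  24  16  20   0   3   2   0]
174 [ 67  89 116 118 119 118 119 115  69  18 117 115 118 116 117 116  16  17
  17  18  18  18  18  24  25  26  27  27  24  20  16   2   2   2   1]
178 [  0  91 116 118 119 118 117 105  75  19 106 104 116 118 115 119  23  17
  16  19  20  17  20  18  18  19  19  18  19  18  18  -2   1   3   1]
182 [  0  93 114 117 117 119 104  97  80  23  81  85
[... 1158 characters left out ...]
59  51  17  19  56  62 101 116 117  21  21
  17  17  18  17  17  18  34  37  33  17  17  20  18  20   0   0  -3]
218 [  4  90  95 117 118 101  83  67  58  23  21  64  79 118 116 116  21  21
  18  35  37  35  37  37  33  39  40  18  18  18  16  18  26   0  -2]
222 [  2  -1  92 117 117 116 102  87  80  29  23  97 110 116 116 119  68  22
  18  34  38  35  38  35  38  36  35  34  38  36  39  38  40  37  -1]
226 [  0   1  94 119 119 115 118 113 105  33 981 117 118 118 118 119 117  21
  20  35  36  33  37  37  33  40  39  37  33  35  34  34  35   0  -1]
230 [ -4   3  93 116 116 117 117 117 114  40  97 115 116 116 117 119 118  16
  16  36  36  35  37  34  38  38  39  17  21  20  15  19   0  -2  -4]
```

View pics/topz.png

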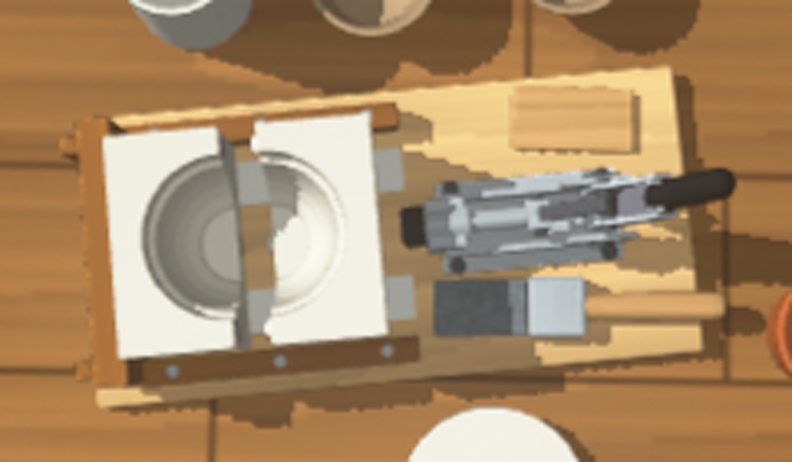

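View pics/sidez.png

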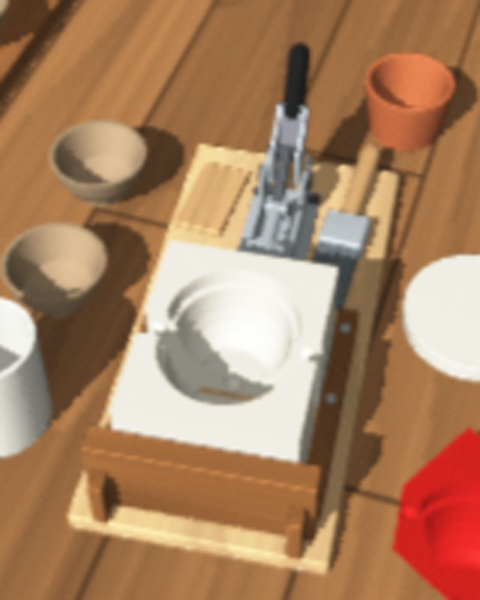

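Run:
```python
from h import *
z=np.load("top0.npz");W=cloud("top",z['d'])
m=(abs(W[...,2]-.117)<.005);m[:150]=0;m[262:]=0;m[:,:150]=0;m[:,265:]=0
q=W[m]*1000
from scipy.optimize import least_squares
yaw=np.radians(96.07)
def fr(yaw,o,P):
    ex=np.array([np.cos(yaw),np.sin(yaw)]);ey=np.array([-ex[1],ex[0]])
    d=P[...,:2]-o;return np.stack([d@ex,d@ey],-1)
o=np.array([570.9,-53.6])
c=fr(yaw,o,q)
for nm,lo,hi in [("fixed",185,260),("loose",80,170)]:
    s=c[(c[:,0]>lo)&(c[:,0]<hi)]
    print(nm,np.percentile(s,[0,1,5,95,99,100],axis=0).round(1).tolist())
# outer edges: per-line extremes
for nm,ax,sgn in [("far",0,1),("back",0,-1),("left",1,1),("right",1,-1)]:
    b=np.round(c[:,1-ax]/3).astype(int);pts=[]
    for k in np.unique(b):
        s=c[b==k]
        if len(s)<4: continue
        pts.append((k*3,sgn*np.max(sgn*s[:,ax])))
    pts=np.array(pts)[2:-2];f=np.polyfit(pts[:,0],pts[:,1],1);r=pts[:,1]-np.polyval(f,pts[:,0]);k=abs(r)<3;f=np.polyfit(pts[k,0],pts[k,1],1)
    print(nm,f,np.median(pts[:,1]))
# lever
g=W*1000;cc=fr(yaw,o,g)
for n in ["top","side"]:
    z=np.load(n+"0.npz");g=cloud(n,z['d'])*1000;cc=fr(yaw,o,g)
    dark=(z['im'].max(2)<70)
    k=(g[...,2]>112)&(g[...,2]<230)&(abs(cc[...,1])<30)&(cc[...,0]<-50)&(cc[...,0]>-200)
    L=np.c_[cc[k],g[k][:,2]];print(n,len(L),L.min(0).round(1),L.max(0).round(1))
    b=np.round(L[:,2]/10)
    for t in np.unique(b): s=L[b==t];print(t*10,len(s),s.mean(0).round(1),s.min(0).round(1),s.max(0).round(1))
```

```text
fixed [[185.2, -70.2], [186.8, -69.2], [193.1, -65.7], [253.6, 66.0], [255.2, 69.4], [255.9, 70.2]]
loose [[87.2, -69.8], [87.7, -69.0], [89.3, -65.7], [151.0, 66.3], [157.5, 69.4], [159.1, 70.2]]
far [-4.58464291e-03  2.54674807e+02] 254.680692644008
back [3.23672999e-03 8.81968992e+01] 88.15145609625407
left [-1.49946885e-03  6.94600705e+01] 69.21157115729693
right [-2.99487410e-03 -6.83835254e+01] -68.95420010394515
top 303 [-129.1  -15.   112.1] [-81.3  13.  169.9]
110.0 19 [-87.9   0.9 113.6] [-102.   -15.   112.1] [-81.3  13.  115. ]
120.0 68 [-8.88e+01 -1.00e-01  1.20e+02] [-102.9  -14.1  115. ] [-82.2  12.  125. ]
130.0 38 [-93.2   0.2 130.1] [-99.7  -9.9 125.4] [-87.2   8.8 134.9]
140.0 38 [-1.001e+02 -1.000e-01  1.403e+02] [-107.3  -10.3  135.2] [-94.5   8.8 144.9]
150.0 41 [-106.4    0.2  150.1] [-115.8  -10.9  145.4] [-99.9   8.8 155. ]
160.0 54 [-115.3   -0.5  160.8] [-129.1   -9.6  155.3] [-106.1    8.4  164.7]
170.0 45 [-119.    -0.2  166.9] [-128.    -8.7  165. ] [-111.9    7.   169.9]
side 202 [-126.   -15.4  112.2] [-80.2  12.2 170.2]
110.0 14 [-84.9  -2.2 113.5] [-98.2 -15.4 112.2] [-80.2  12.2 115. ]
120.0 42 [-8.780e+01  1.000e-01  1.201e+02] [-101.3  -13.9  115.1] [-80.4  11.9 124.8]
130.0 33 [-94.6  -1.4 129.5] [-104.6  -11.4  125.1] [-87.4   7.9 134.9]
140.0 30 [-100.3    0.2  139.6] [-108.2   -9.5  135.1] [-93.9   8.2 144.6]
150.0 32 [-106.4   -1.2  150.4] [-114.6  -11.3  145.3] [-100.1    8.2  154.8]
160.0 35 [-113.6   -0.7  160.4] [-123.4  -11.1  155.2] [-106.9    7.8  165. ]
170.0 16 [-118.6   -2.   168.2] [-126.    -7.2  166.6] [-109.3    3.9  170.2]
```

```bash
cat >> h.py <<'E'
from scipy.spatial.transform import Rotation as R
YAW=np.radians(96.07);O=np.array([.5709,-.0536,0])
# cradle rotation
C=R.from_euler('z',YAW).as_matrix()
# tool target orient: tool y = down, tool x = sx*cradle x
def Rt(sx): 
    y=np.array([0,0,-1.]);x=sx*C[:,0];return np.c_[x,y,np.cross(x,y)]
def toolc():
    s=ctrl.get_state();M=R.from_quat(s['tcp_rot']).as_matrix()
    tip=s['eef_pos']+.025*M[:,1]
    f=C.T@s['contact_force']
    print("t",round(s['time'],2),"tipC mm",((C.T@(tip-O))*1000).round(1),"axes C",(C.T@M).round(3).tolist(),"F",f.round(1),"open",round(s['opening'],2),"q",s['qpos'].round(2))
    return s,M
def delta(target_mm,sx,tip=.025):
    s,M=toolc();T=Rt(sx)
    p=O+C@(np.array(target_mm)/1000)-tip*T[:,1]
    print("travel units (cur axes)",(M.T@(p-s['eef_pos'])/.3).round(3),"rot units",np.degrees(R.from_matrix(M.T@T).as_rotvec()/30).round(3))
E
python3 - <<'E'
from h import *
for sx in (1,-1): delta([50,0,150],sx)
E
```

```text
t 0.6 tipC mm [687.8 207.1 231.4] axes C [[-0.526, 0.0, 0.851], [-0.851, -0.0, -0.526], [0.0, -1.0, 0.0]] F [0.4 0.5 0.2] open 1.0 q [ 0.97  0.29  1.58 -0.    1.28 -0.15]
travel units (cur axes) [ 1.705  0.271 -1.445] rot units [-0.    -4.058  0.   ]
t 0.6 tipC mm [687.8 207.1 231.4] axes C [[-0.526, 0.0, 0.851], [-0.851, -0.0, -0.526], [0.0, -1.0, 0.0]] F [0.4 0.5 0.2] open 1.0 q [ 0.97  0.29  1.58 -0.    1.28 -0.15]
travel units (cur axes) [ 1.705  0.271 -1.445] rot units [-0.     1.942 -0.   ]
```

Request:
{"fn": "arm_command", "kwargs": {
  "steps": [
    {"hand":0,"travel":[0.155,0,-0.131],"rotation":[0,0,0]},
    {"hand":0,"travel":[0.155,0,-0.131],"rotation":[0,0,0]},
    {"hand":0,"travel":[0.155,0,-0.131],"rotation":[0,0,0]},
    {"hand":0,"travel":[0.155,0,-0.131],"rotation":[0,0,0]},
    {"hand":0,"travel":[0.155,0,-0.131],"rotation":[0,0,0]},
    {"hand":0,"travel":[0.155,0,-0.131],"rotation":[0,0,0]},
    {"hand":0,"travel":[0.155,0,-0.131],"rotation":[0,0,0]},
    {"hand":0,"travel":[0.155,0,-0.131],"rotation":[0,0,0]},
    {"hand":0,"travel":[0.155,0,-0.131],"rotation":[0,0,0]},
    {"hand":0,"travel":[0.155,0,-0.131],"rotation":[0,0,0]},
    {"hand":0,"travel":[0,0,0],"rotation":[0,0.324,0]},
    {"hand":0,"travel":[0,0,0],"rotation":[0,0.324,0]},
    {"hand":0,"travel":[0,0,0],"rotation":[0,0.324,0]},
    {"hand":0,"travel":[0,0,0],"rotation":[0,0.324,0]},
    {"hand":0,"travel":[0,0,0],"rotation":[0,0.324,0]},
    {"hand":0,"travel":[0,0,0],"rotation":[0,0.324,0]}
  ]
}}

```text
time: 2.6
eef_pos: [0.5502, 0.0361, 0.2602]
tcp_rot: [-0.514, 0.479, -0.485, 0.521]
contact_force: [-0.3, -0.4, 0.4]
opening: -0.0
```

Run:
```python
from h import *
delta([50,0,120],-1)
```

```text
t 2.6 tipC mm [ 91.4  10.8 235.2] axes C [[-0.999, 0.001, -0.035], [0.035, -0.012, -0.999], [-0.001, -1.0, 0.012]] F [-0.4  0.3  0.4] open -0.0 q [-0.12  0.    1.88  0.    1.24 -0.19]
travel units (cur axes) [0.137 0.384 0.037] rot units [-0.023 -0.067 -0.002]
```

Request:
{"fn": "arm_command", "kwargs": {
  "steps": [
    {"hand":0,"travel":[0.125,0,0.037],"rotation":[-0.023,-0.067,0]},
    {"hand":0,"travel":[0,0.17,0],"rotation":[0,0,0]},
    {"hand":0,"travel":[0,0.17,0],"rotation":[0,0,0]},
    {"hand":0,"travel":[0,0.08,0],"rotation":[0,0,0]},
    {"hand":0,"travel":[0,0,0],"rotation":[0,0,0]}
  ]
}}

```text
time: 3.22
eef_pos: [0.5664, -0.0018, 0.134]
tcp_rot: [-0.524, 0.471, -0.474, 0.527]
contact_force: [-0.0, 0.2, 0.3]
opening: 0.002
```

Run:
```python
from h import *
delta([55,0,90],-1)
im,d=ctrl.read_camera("side");cv2.imwrite("pics/s1.png",cv2.resize(im[100:330,130:350],None,fx=2.6,fy=2.6))
im,d=ctrl.read_camera("wrist");cv2.imwrite("pics/w1.png",im)
```

```text
t 3.23 tipC mm [ 51.9  -1.2 109. ] axes C [[-1.0, -0.001, -0.0], [0.0, -0.006, -1.0], [0.001, -1.0, 0.006]] F [ 0.2 -0.   0.3] open 0.0 q [-0.18  0.18  1.94  0.    1.01 -0.29]
travel units (cur axes) [-0.01   0.063 -0.004] rot units [-0.012 -0.     0.001]
```

View pics/s1.png

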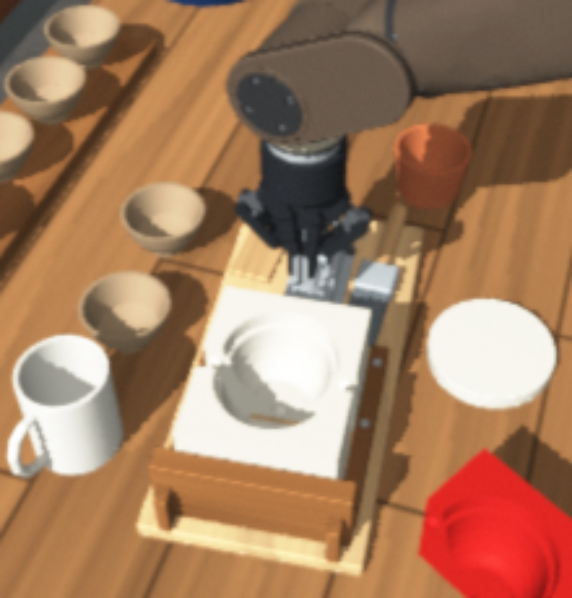

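View pics/w1.png

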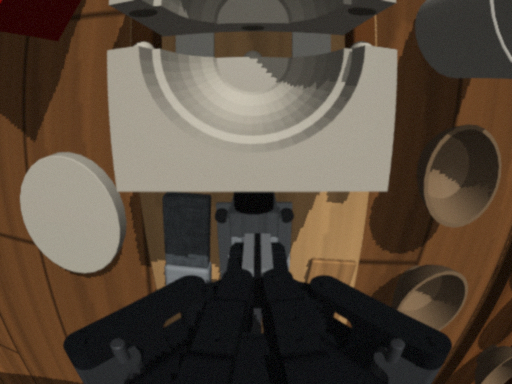

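Request:
{"fn": "arm_command", "kwargs": {
  "steps": [
    {"hand":0,"travel":[0,0.063,-0.004],"rotation":[-0.012,0,0]},
    {"hand":0,"travel":[-0.03,0,0],"rotation":[0,0,0]},
    {"hand":0,"travel":[-0.03,0,0],"rotation":[0,0,0]},
    {"hand":0,"travel":[-0.02,0,0],"rotation":[0,0,0]},
    {"hand":0,"travel":[-0.02,0,0],"rotation":[0,0,0]},
    {"hand":0,"travel":[-0.02,0,0],"rotation":[0,0,0]},
    {"hand":0,"travel":[0,0,0],"rotation":[0,0,0]}
  ]
}}

```text
time: 4.2
eef_pos: [0.5658, 0.0356, 0.1212]
tcp_rot: [-0.524, 0.468, -0.477, 0.528]
contact_force: [0.2, 0.1, -0.5]
opening: 0.0
```

Run:
```python
from h import *
delta([101,0,90],-1)
```

```text
t 4.2 tipC mm [89.1 -4.6 96.2] axes C [[-1.0, -0.006, 0.002], [-0.002, -0.013, -1.0], [0.006, -1.0, 0.013]] F [ 0.  -0.2 -0.5] open 0.0 q [-0.11  0.2   1.95 -0.    0.98 -0.22]
travel units (cur axes) [-0.039  0.02  -0.015] rot units [-0.024  0.003  0.011]
```

Request:
{"fn": "arm_command", "kwargs": {
  "steps": [
    {"hand":0,"travel":[-0.014,0.01,-0.008],"rotation":[-0.02,0,0.01]},
    {"hand":0,"travel":[-0.012,0.01,-0.004],"rotation":[0,0,0]},
    {"hand":0,"travel":[-0.01,0,0],"rotation":[0,0,0]},
    {"hand":0,"travel":[0,0,0],"rotation":[0,0,0]}
  ]
}}

```text
time: 4.7
eef_pos: [0.5626, 0.0452, 0.1166]
tcp_rot: [-0.525, 0.47, -0.475, 0.527]
contact_force: [1.2, -1.9, 1.4]
opening: -0.003
```

Run:
```python
from h import *
delta([101,0,90],-1)
im,d=ctrl.read_camera("wrist");cv2.imwrite("pics/w2.png",im)
```

```text
t 4.7 tipC mm [99.1 -2.4 91.6] axes C [[-1.0, -0.003, 0.001], [-0.001, -0.006, -1.0], [0.003, -1.0, 0.006]] F [-2.  -1.   1.4] open -0.0 q [-0.1   0.2   1.96 -0.    0.98 -0.2 ]
travel units (cur axes) [-0.006  0.005 -0.007] rot units [-0.011  0.002  0.006]
```

View pics/w2.png

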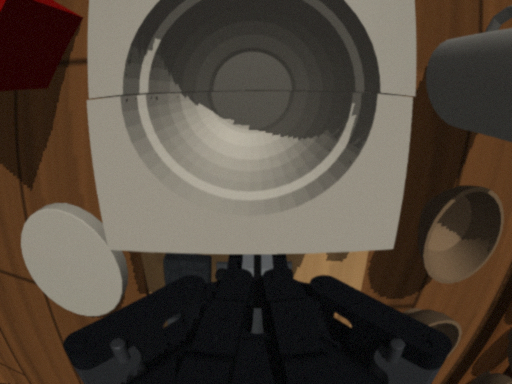

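Request:
{"fn": "arm_command", "kwargs": {
  "steps": [
    {"hand":0,"travel":[-0.008,0.003,0],"rotation":[0,0,0]},
    {"hand":0,"travel":[-0.008,0,0],"rotation":[0,0,0]},
    {"hand":0,"travel":[-0.006,0,0],"rotation":[0,0,0]}
  ]
}}

```text
time: 5.12
eef_pos: [0.5626, 0.0458, 0.1166]
tcp_rot: [0.53, -0.466, 0.477, -0.524]
contact_force: [0.3, -7.9, 0.4]
opening: -0.0
```

Run:
```python
from h import *
delta([101,0,90],-1)
```

```text
t 5.12 tipC mm [99.3 -2.4 91.6] axes C [[-1.0, -0.017, 0.006], [-0.006, -0.005, -1.0], [0.017, -1.0, 0.005]] F [-7.9  0.5  0.4] open -0.0 q [-0.09  0.2   1.96 -0.02  0.98 -0.19]
travel units (cur axes) [-0.004  0.005 -0.008] rot units [-0.009  0.011  0.033]
```

Request:
{"fn": "arm_command", "kwargs": {
  "steps": [
    {"hand":0,"travel":[0.03,0,0],"rotation":[0,0,0.03]},
    {"hand":0,"travel":[0.05,-0.1,-0.008],"rotation":[0,0,0]},
    {"hand":0,"travel":[0,-0.18,0],"rotation":[0,0,0]},
    {"hand":0,"travel":[0,-0.18,0],"rotation":[0,0,0]},
    {"hand":0,"travel":[0.18,0,0],"rotation":[0,0,0]},
    {"hand":0,"travel":[0.18,0,0],"rotation":[0,0,0]},
    {"hand":0,"travel":[0.18,0,0],"rotation":[0,0,0]},
    {"hand":0,"travel":[0.18,0,0],"rotation":[0,0,0]},
    {"hand":0,"travel":[0,0,0],"rotation":[0,0,0]}
  ]
}}

```text
time: 6.25
eef_pos: [0.5842, -0.1956, 0.2513]
tcp_rot: [-0.523, 0.477, -0.465, 0.532]
contact_force: [0.2, 0.8, -0.1]
opening: -0.002
```

Run:
```python
from h import *
delta([-165,0,140],-1)
im,d=ctrl.read_camera("top");cv2.imwrite("pics/t3.png",cv2.resize(im[130:270,140:380],None,fx=3.3,fy=3.3,interpolation=cv2.INTER_CUBIC))
W=cloud("top",d)
m=(abs(W[...,2]-.117)<.005);m[:150]=0;m[262:]=0;m[:,:150]=0;m[:,265:]=0
print(cv2.minAreaRect((W[m][:,:2]*1000).astype(np.float32)))
im,d=ctrl.read_camera("side");cv2.imwrite("pics/s3.png",cv2.resize(im[100:330,130:350],None,fx=2.6,fy=2.6))
```

```text
t 6.25 tipC mm [-142.1    1.8  226.3] axes C [[-1.0, 0.021, 0.007], [-0.007, 0.001, -1.0], [-0.021, -1.0, -0.001]] F [ 0.8 -0.3 -0.1] open -0.0 q [-0.49  0.17  1.73  0.02  1.26 -0.61]
travel units (cur axes) [0.081 0.286 0.006] rot units [ 0.002  0.014 -0.04 ]
((550.9536743164062, 128.9102783203125), (141.1542510986328, 144.50999450683594), 6.152773380279541)
```

View pics/t3.png

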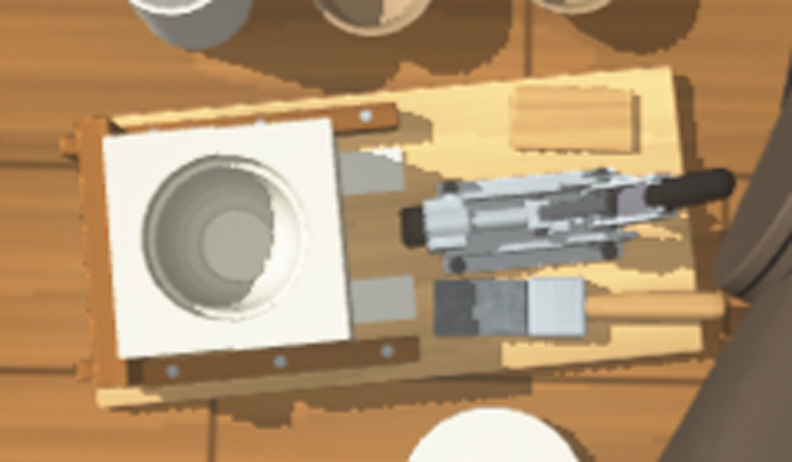

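View pics/s3.png

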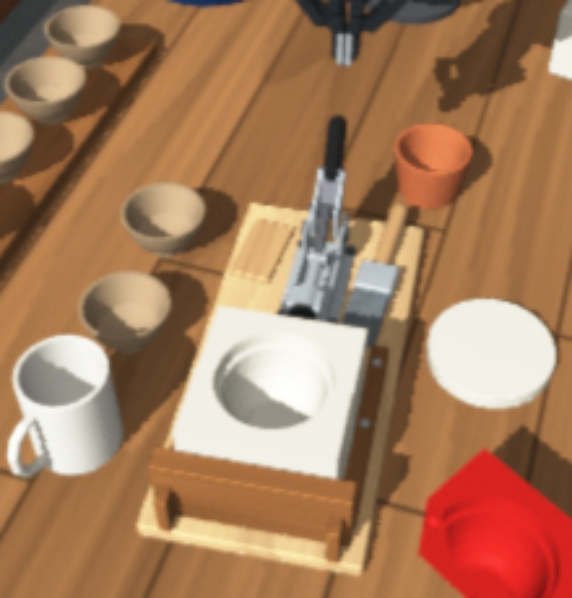

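Request:
{"fn": "arm_command", "kwargs": {
  "steps": [
    {"hand":0,"travel":[0.081,0,0.006],"rotation":[0,0,-0.04]},
    {"hand":0,"travel":[0,0.15,0],"rotation":[0,0,0]},
    {"hand":0,"travel":[0,0.11,0],"rotation":[0,0,0]},
    {"hand":0,"travel":[0,0,0],"rotation":[0,0,0]}
  ]
}}

```text
time: 6.85
eef_pos: [0.5903, -0.2153, 0.1719]
tcp_rot: [0.53, -0.468, 0.469, -0.53]
contact_force: [-0.2, 0.5, -0.2]
opening: 0.001
```

Run:
```python
from h import *
delta([-130,0,145],-1)
im,d=ctrl.read_camera("side");cv2.imwrite("pics/s4.png",cv2.resize(im[100:330,130:350],None,fx=2.6,fy=2.6))
```

```text
t 6.85 tipC mm [-162.9   -2.2  146.9] axes C [[-1.0, -0.002, 0.017], [-0.017, -0.001, -1.0], [0.002, -1.0, 0.001]] F [ 0.5  0.2 -0.2] open 0.0 q [-0.51  0.26  1.77 -0.    1.11 -0.63]
travel units (cur axes) [-0.11   0.006 -0.006] rot units [-0.002  0.032  0.003]
```

View pics/s4.png

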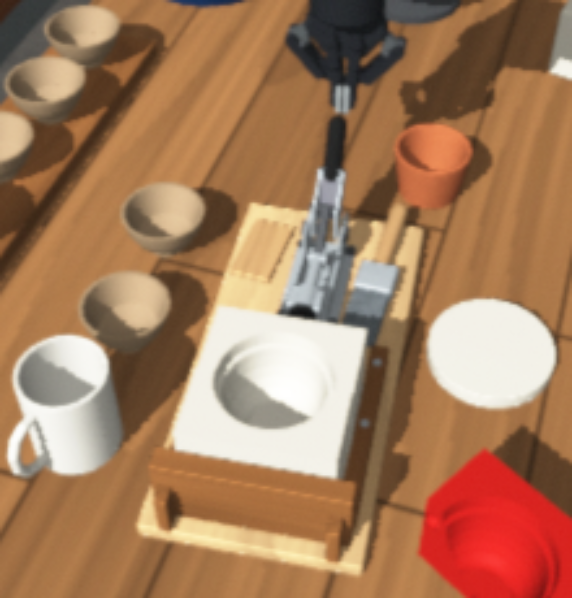

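Request:
{"fn": "arm_command", "kwargs": {
  "steps": [
    {"hand":0,"travel":[-0.04,0.003,-0.006],"rotation":[0,0.03,0]},
    {"hand":0,"travel":[-0.04,0,0],"rotation":[0,0,0]},
    {"hand":0,"travel":[-0.04,0,0],"rotation":[0,0,0]},
    {"hand":0,"travel":[-0.04,0,0],"rotation":[0,0,0]},
    {"hand":0,"travel":[-0.04,0,0],"rotation":[0,0,0]},
    {"hand":0,"travel":[0,0,0],"rotation":[0,0,0]}
  ]
}}

```text
time: 7.65
eef_pos: [0.5856, -0.1532, 0.1802]
tcp_rot: [-0.525, 0.466, -0.479, 0.527]
contact_force: [-0.3, 0.3, 0.8]
opening: -0.0
```

Run:
```python
from h import *
delta([-70,0,150],-1)
im,d=ctrl.read_camera("side");cv2.imwrite("pics/s5.png",cv2.resize(im[100:330,130:350],None,fx=2.6,fy=2.6))
```

```text
t 7.65 tipC mm [-100.9   -4.5  155.3] axes C [[-1.0, -0.012, 0.003], [-0.002, -0.014, -1.0], [0.012, -1.0, 0.014]] F [0.3 0.3 0.8] open -0.0 q [-0.42  0.2   1.83 -0.    1.1  -0.53]
travel units (cur axes) [-0.102  0.016 -0.014] rot units [-0.027  0.005  0.023]
```

View pics/s5.png

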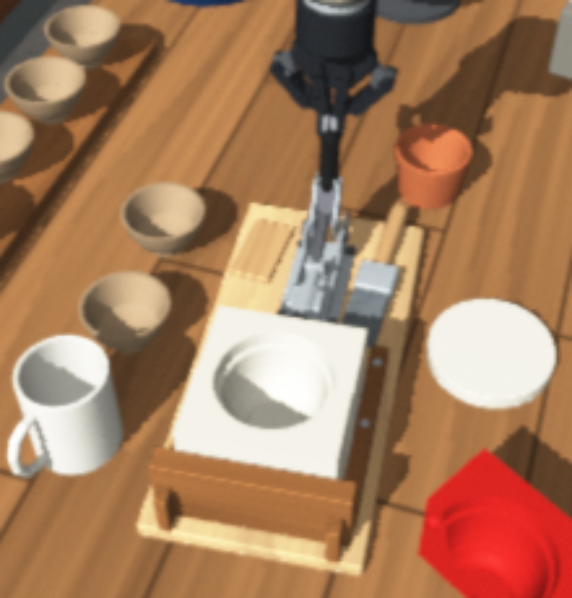

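Request:
{"fn": "arm_command", "kwargs": {
  "steps": [
    {"hand":0,"travel":[-0.04,0.01,-0.014],"rotation":[-0.027,0,0.023]},
    {"hand":0,"travel":[-0.04,0.008,-0.004],"rotation":[0,0,0]},
    {"hand":0,"travel":[-0.04,0.006,-0.003],"rotation":[0,0,0]},
    {"hand":0,"travel":[-0.04,0.008,-0.003],"rotation":[0,0,0]},
    {"hand":0,"travel":[0,0,0],"rotation":[0,0,0]}
  ]
}}

```text
time: 8.32
eef_pos: [0.5721, -0.1032, 0.1686]
tcp_rot: [0.526, -0.473, 0.471, -0.526]
contact_force: [0.1, 0.3, 0.6]
opening: -0.001
```

Run:
```python
from h import *
delta([-31,0,152],-1)
im,d=ctrl.read_camera("side");cv2.imwrite("pics/s6.png",cv2.resize(im[100:330,130:350],None,fx=2.6,fy=2.6))
```

```text
t 8.32 tipC mm [-49.4   4.1 143.6] axes C [[-1.0, 0.002, 0.002], [-0.002, 0.002, -1.0], [-0.002, -1.0, -0.002]] F [ 0.3 -0.1  0.6] open -0.0 q [-0.35  0.17  1.88  0.    1.09 -0.46]
travel units (cur axes) [-0.062 -0.028  0.014] rot units [ 0.004  0.003 -0.004]
```

View pics/s6.png

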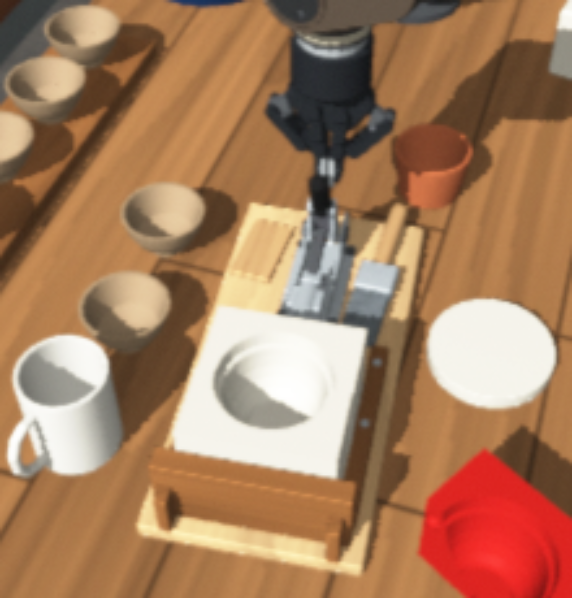

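Request:
{"fn": "arm_command", "kwargs": {
  "steps": [
    {"hand":0,"travel":[-0.033,0.006,0.01],"rotation":[0,0,0]},
    {"hand":0,"travel":[-0.033,0.007,0],"rotation":[0,0,0]},
    {"hand":0,"travel":[-0.025,0.012,0],"rotation":[0,0,0]},
    {"hand":0,"travel":[-0.025,0.012,0],"rotation":[0,0,0]},
    {"hand":0,"travel":[0,0,0],"rotation":[0,0,0]}
  ]
}}

```text
time: 9.0
eef_pos: [0.5724, -0.0717, 0.1587]
tcp_rot: [0.53, -0.469, 0.475, -0.524]
contact_force: [-2.1, -4.1, 5.3]
opening: 0.001
```

Run:
```python
from h import *
delta([-4,0,126],-1)
im,d=ctrl.read_camera("side");cv2.imwrite("pics/s7.png",cv2.resize(im[100:330,130:350],None,fx=2.6,fy=2.6))
```

```text
t 9.0 tipC mm [-18.4   0.4 133.7] axes C [[-1.0, -0.012, 0.004], [-0.004, 0.001, -1.0], [0.012, -1.0, -0.001]] F [-3.9  2.6  5.3] open 0.0 q [-0.3   0.17  1.9  -0.01  1.06 -0.4 ]
travel units (cur axes) [-0.047  0.025  0.002] rot units [0.002 0.007 0.022]
```

View pics/s7.png

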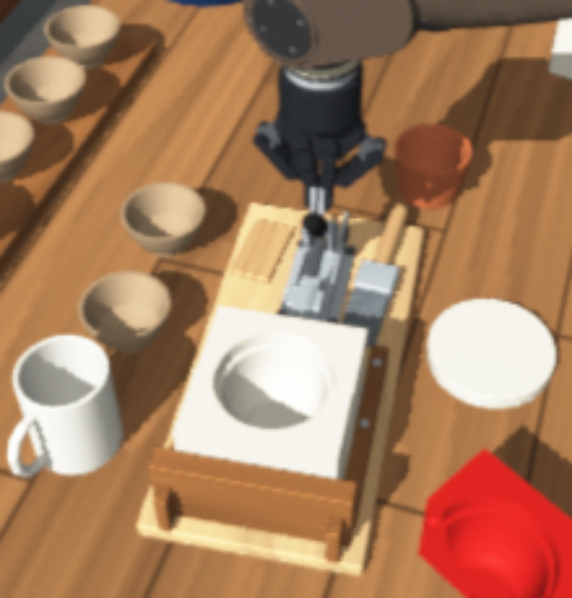

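Request:
{"fn": "arm_command", "kwargs": {
  "steps": [
    {"hand":0,"travel":[-0.027,0.025,0.0],"rotation":[0,0,0.02]},
    {"hand":0,"travel":[-0.027,0.03,0],"rotation":[0,0,0]},
    {"hand":0,"travel":[-0.025,0.033,0],"rotation":[0,0,0]}
  ]
}}

```text
time: 9.43
eef_pos: [0.5713, -0.0518, 0.1384]
tcp_rot: [0.529, -0.469, 0.474, -0.524]
contact_force: [0.1, -0.8, 1.1]
opening: 0.001
```

Run:
```python
from h import *
delta([9,0,119],-1)
```

```text
t 9.43 tipC mm [  1.5  -0.5 113.4] axes C [[-1.0, -0.01, 0.005], [-0.005, 0.0, -1.0], [0.01, -1.0, -0.0]] F [-0.8 -0.1  1.1] open 0.0 q [-0.26  0.19  1.92 -0.01  1.03 -0.37]
travel units (cur axes) [-0.024 -0.019 -0.002] rot units [0.    0.009 0.02 ]
```

Request:
{"fn": "arm_command", "kwargs": {
  "steps": [
    {"hand":0,"travel":[-0.018,0.028,0.0],"rotation":[0,0,0.01]},
    {"hand":0,"travel":[-0.016,0.028,0],"rotation":[0,0,0]},
    {"hand":0,"travel":[0,0.0,0],"rotation":[0,0,0]}
  ]
}}

```text
time: 9.8
eef_pos: [0.5703, -0.041, 0.1213]
tcp_rot: [0.529, -0.47, 0.473, -0.526]
contact_force: [-3.7, -2.6, 6.6]
opening: 0.002
```

Run:
```python
from h import *
delta([9,0,119],-1)
```

```text
t 9.8 tipC mm [12.4 -0.7 96.3] axes C [[-1.0, -0.007, 0.006], [-0.006, 0.0, -1.0], [0.007, -1.0, -0.0]] F [-2.2  4.   6.6] open 0.0 q [-0.25  0.21  1.93 -0.01  1.   -0.35]
travel units (cur axes) [ 0.012 -0.076 -0.003] rot units [0.001 0.012 0.012]
```

Request:
{"fn": "arm_command", "kwargs": {
  "steps": [
    {"hand":0,"travel":[0.02,-0.06,0],"rotation":[0,0,0]},
    {"hand":0,"travel":[0.05,-0.15,0],"rotation":[0,0,0]},
    {"hand":0,"travel":[0.18,-0.1,0],"rotation":[0,0,0]},
    {"hand":0,"travel":[0.18,0,0],"rotation":[0,0,0]},
    {"hand":0,"travel":[0.18,0,0],"rotation":[0,0,0]},
    {"hand":0,"travel":[0,0,0],"rotation":[0,0,0]}
  ]
}}

```text
time: 10.55
eef_pos: [0.5924, -0.2266, 0.2211]
tcp_rot: [0.529, -0.468, 0.473, -0.527]
contact_force: [-0.2, 0.3, -0.5]
opening: -0.001
```

Run:
```python
from h import *
toolc()
for n in ("top","side"):
    im,d=ctrl.read_camera(n)
    a=im[130:270,140:380] if n=="top" else im[100:330,130:350]
    k=3.3 if n=="top" else 2.6
    cv2.imwrite(f"pics/{n}9.png",cv2.resize(a,None,fx=k,fy=k,interpolation=cv2.INTER_CUBIC))
    W=cloud(n,d);c=(W-O)@C*1000
    k=(c[...,0]>-20)&(c[...,0]<85)&(abs(c[...,1])<9)&(c[...,2]>76)&(c[...,2]<140)
    p=c[k];
    for b in range(-20,80,10):
        s=p[(p[:,0]>=b)&(p[:,0]<b+10)]
        if len(s): print(n,b+5,len(s),s[:,2].max().round(1))
    if n=="top":
        m=(abs(W[...,2]-.117)<.005);m[:150]=0;m[262:]=0;m[:,:150]=0;m[:,265:]=0
        print(cv2.minAreaRect((W[m][:,:2]*1000).astype(np.float32)))
```

```text
t 10.55 tipC mm [-174.5   -3.2  196.1] axes C [[-1.0, -0.007, 0.009], [-0.009, -0.003, -1.0], [0.007, -1.0, 0.003]] F [ 0.4  0.1 -0.5] open -0.0 q [-0.52  0.22  1.72 -0.    1.19 -0.64]
top -15 37 88.7
top -5 34 93.0
top 5 39 94.7
top 15 36 97.5
top 25 40 100.3
top 35 40 105.7
top 45 40 107.4
top 55 30 107.9
((551.2300415039062, 128.94570922851562), (141.72760009765625, 144.40463256835938), 6.180855751037598)
side -15 11 87.1
side -5 9 93.9
side 5 20 95.3
side 15 15 98.4
side 25 11 101.1
side 35 19 104.2
side 45 17 107.2
side 55 36 110.1
```

View pics/top9.png

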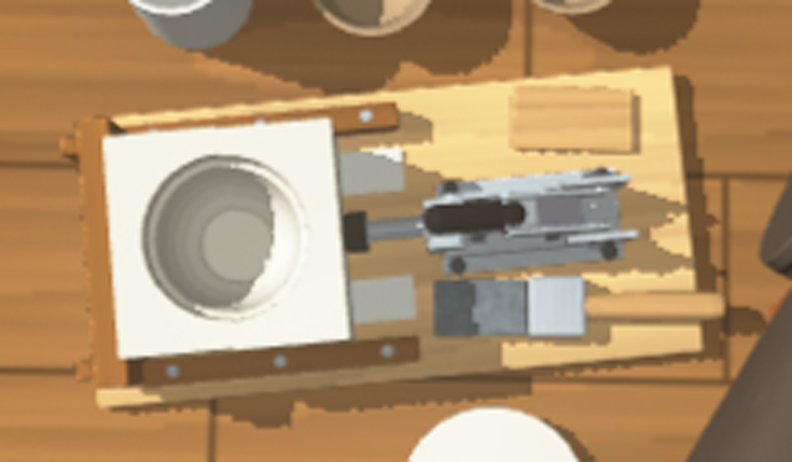

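View pics/side9.png

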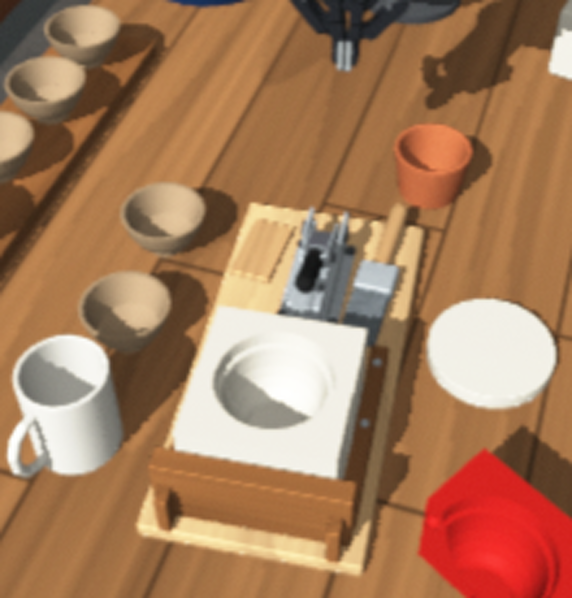

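Run:
```python
from plant import ctrl
print(ctrl.sign_off())
```

```text
the job is handed in; nothing more can be done
None
```

The mould is closed and clamped, and I handed the job in at about 10.6 s of the 48 s allowed. No verdict is reported, so what follows rests on my own last checks.

- **Closing the loose half:** With the lever still fully open, I pushed the loose half about 25 mm along its runners with the shut fingertips. It stopped against the fixed half, with about 8 N on the fingers. The two halves together then measured 144.5 mm from above, against 144 mm with no gap, and they stood square.
- **Locking the lever:** I pushed the lever over from behind. The resistance rose to about 7 N, then dropped as it passed the dead point, and I followed it down to its stop.
- **Last checks, after backing the arm off:**
  - The lever's slope is about 18° in both cameras' depth readings, which matches the locked position.
  - The cushion is against the loose half's back.
  - The halves measure 144.4 mm together.
  - In the pictures the bystanders near the cradle look unmoved and the gripper is clear of everything. I did not measure the bystanders' positions.

I could not measure the cushion's force directly; I inferred it from the locked lever and the cushion's contact. No check failed or disagreed.

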